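# Load the settling table and lock its carrier

### The job

Get the settling table ready to run. First see that both spring locks at its front are out (each is a push-push plunger: feel whether it is out or in, and click it if it is in), seat the empty carrier tray on the table's two pegs and load every filled tub upright onto it; only then click both locks in. Leave the stack of empties, the lids and the spatula where they are.

Things in the scene. Friction and masses are not known exactly. Their poses are not given: they have to be found in the camera images.
- base: The settling table: a white fixed base on the worktable, its flat top 70 mm up, reaching x = -185 to +125 mm and y = -127 to +127 mm of its own frame. Origin: on the worktable below the middle between its two pegs, which stand at x = +78 and -78 mm, y = 0. The locks stand at x = -148, y = +75 and -75 mm, on the strip nearest the robot, clear of the seated tray.
- seat (a point): Point on the base's top midway between the pegs. The tray is seated with its origin here and its x axis along the base's x (either way round), its underside flat on the base's top. The steel pegs are 18 mm across and straight for 12 mm, then taper to 6 mm across at 26 mm above the top.
- lock_left (a joint): Left lock: how far its plunger is down (m). Push-push: at rest either out (0) or locked in (about 0.005: hard to tell by eye, easy by touch); starts in either state. Each full vertical press to the hard stop (0.016) and full release changes it over; a press short of 0.015 may not. The spring starts to move at 3.3 N from out, 4.7 N from in, and takes 7.5 N at the stop; 15 N is plenty.
- lock_right (a joint): The same for the right lock (at the base's -y side), independent of the left one.
- lock_left_top (a point): Centre of the top face of the left lock's cap, a steel disc 44 mm across and 8 mm thick on a stem; 98 mm above the worktable when out, about 93 mm when locked in, 82 mm at the hard stop (12 mm above the base's top).
- lock_right_top (a point): The same for the right lock's cap; same heights.
- tray: Carrier tray, loose aluminium, about 0.5 kg, 212 mm (x) by 224 mm (y). Origin: centre of its underside. Floor 5 mm thick; rim 4 mm thick, 14 mm tall. Grip fin on its middle: 12 mm thick in y, 90 mm long in x, its top 70 mm above the underside. Square holes 24 mm wide at x = +78 and -78 mm, y = 0 drop over the pegs. Room for 4 tubs: two either side of the fin, at x = +-46, y = +-64 mm.
- tub1: A filled purple tub with its lid on: a block 70 mm along its x, 56 mm along its y, 64 mm tall, about 0.25 kg. Origin: centre of its underside; z is up when upright. It starts upright on the worktable; two to four of the four tubs are there.
- tub2: A filled purple tub with its lid on: a block 70 mm along its x, 56 mm along its y, 64 mm tall, about 0.25 kg. Origin: centre of its underside; z is up when upright. It starts upright on the worktable; two to four of the four tubs are there.
- tub3: A filled purple tub with its lid on: a block 70 mm along its x, 56 mm along its y, 64 mm tall, about 0.25 kg. Origin: centre of its underside; z is up when upright. It starts upright on the worktable; two to four of the four tubs are there.
- tub4: A filled purple tub with its lid on: a block 70 mm along its x, 56 mm along its y, 64 mm tall, about 0.25 kg. Origin: centre of its underside; z is up when upright. It starts upright on the worktable; two to four of the four tubs are there.
- empties: Bystander: a stack of nested empty purple tubs, 90 x 110 mm and 190 mm tall; origin at the centre of its underside.
- lids: Bystander: a pile of purple lids, 100 x 130 mm and 50 mm tall; origin at the centre of its underside.
- spatula: Bystander: a spatula 180 mm long lying flat on the worktable.
Not all that is in view belongs to the job. Leave any orange look-alike of the tub1 alone.

How it is judged:
On the way, in this order (a step that is already met when the one before it is completed fails the run):
1. both locks are out and the carrier tray sits on the pegs, flat on the base, let go (value of joint each of lock_left, lock_right below 0.0028 m and horizontal distance between tray and seat below 0.008 m and z of tray in the frame of base between 0.066 and 0.075 m and angle between the x axis of tray and the x axis of base, either way round below 0.1 rad and angle between tray's own z axis and vertical below 0.05 rad and contact force between the fingers and tray below 0.5 N), for 0.2 s.
2. every tub stands upright on the tray's floor, let go, the tray still seated and both locks still out (all of step 1 and x of tub1 in the frame of tray between -0.082 and 0.082 m and y of tub1 in the frame of tray between -0.09 and 0.09 m and z of tub1 in the frame of tray between 0.001 and 0.011 m and angle between each of tub1, tub2, tub3, tub4's own z axis and vertical below 0.1 rad and linear speed of each of tub1, tub2, tub3, tub4 below 0.05 m/s and contact force between the fingers and tub1 below 0.5 N and x of tub2 in the frame of tray between -0.082 and 0.082 m and y of tub2 in the frame of tray between -0.09 and 0.09 m and z of tub2 in the frame of tray between 0.001 and 0.011 m and contact force between the fingers and tub2 below 0.5 N and x of tub3 in the frame of tray between -0.082 and 0.082 m and y of tub3 in the frame of tray between -0.09 and 0.09 m and z of tub3 in the frame of tray between 0.001 and 0.011 m and contact force between the fingers and tub3 below 0.5 N and x of tub4 in the frame of tray between -0.082 and 0.082 m and y of tub4 in the frame of tray between -0.09 and 0.09 m and z of tub4 in the frame of tray between 0.001 and 0.011 m and contact force between the fingers and tub4 below 0.5 N), for 0.2 s.
At the end, for the whole second after the job is handed in: Both locks are latched in (3.8 to 8 mm down by themselves); the tray is seated (origin within 8 mm of the seat point in plan, underside within 5 mm of the base's top, x axes within 0.1 rad, level); every tub that is there stands upright (0.1 rad) and at rest on the tray's floor inside the rim (value of joint lock_left between 0.0038 and 0.008 m and value of joint lock_right between 0.0038 and 0.008 m and horizontal distance between tray and seat below 0.008 m and z of tray in the frame of base between 0.066 and 0.075 m and angle between the x axis of tray and the x axis of base, either way round below 0.1 rad and angle between tray's own z axis and vertical below 0.05 rad and contact force between the fingers and tray below 0.5 N and x of tub1 in the frame of tray between -0.082 and 0.082 m and y of tub1 in the frame of tray between -0.09 and 0.09 m and z of tub1 in the frame of tray between 0.001 and 0.011 m and angle between each of tub1, tub2, tub3, tub4's own z axis and vertical below 0.1 rad and linear speed of each of tub1, tub2, tub3, tub4 below 0.05 m/s and contact force between the fingers and tub1 below 0.5 N and x of tub2 in the frame of tray between -0.082 and 0.082 m and y of tub2 in the frame of tray between -0.09 and 0.09 m and z of tub2 in the frame of tray between 0.001 and 0.011 m and contact force between the fingers and tub2 below 0.5 N and x of tub3 in the frame of tray between -0.082 and 0.082 m and y of tub3 in the frame of tray between -0.09 and 0.09 m and z of tub3 in the frame of tray between 0.001 and 0.011 m and contact force between the fingers and tub3 below 0.5 N and x of tub4 in the frame of tray between -0.082 and 0.082 m and y of tub4 in the frame of tray between -0.09 and 0.09 m and z of tub4 in the frame of tray between 0.001 and 0.011 m and contact force between the fingers and tub4 below 0.5 N); the robot touches nothing.
It fails at once if empties is disturbed (moved over 40 mm, or tipped) (distance of empties from where it was at the start of the episode above 0.04 m or angle between empties's own z axis and vertical above 0.5 rad).
It fails at once if lids is disturbed (moved over 40 mm, or tipped) (distance of lids from where it was at the start of the episode above 0.04 m or angle between lids's own z axis and vertical above 0.5 rad).
It fails at once if spatula is disturbed (moved over 40 mm) (distance of spatula from where it was at the start of the episode above 0.04 m).
Of tub1, tub2, tub3, tub4 only 2 to 4 are there at a start; the rules pass over those that are not, and their reading is None.
At some moment in a run one of tub1, tub2, tub3, tub4 may be knocked a few centimetres aside while the robot is not near it.
It also fails if it takes over 210 s, if anything falls off the work surface, if the arm or the gripper's body presses on something with over 40 N, if the wrist force passes 120 N, or if a joint passes its speed limit or range.

### The arm

A 6-joint arm with a two-finger parallel gripper is mounted at the origin on the work surface. World frame = base frame: x ahead of the robot, y to its left, z up, the work surface at z = 0. Lengths are in m, angles in rad, forces in N, time in s.
With the tool pointing down it reaches from about 0.425 to 0.925 m from the base axis. Payload 12.5 kg.
Tool frame: the origin (TCP) lies between the finger pads; the fingertips stand env.tip_extent ahead of it and the grasp point (between the pads) lies 5 mm behind it (env.tip_extent is the distance from the TCP to the fingertips, in m); z points along the fingers, y is the line along which they close (so a half turn about z gives the same grasp; the last joint's range is limited). The gripper opens to 85 mm and grips with 20 to 120 N. Pads are 22 mm wide; open, the fingers measure 114 mm over their backs; the gripper's body (76 mm by 85 mm) begins 54 mm behind the grasp point. The pads swing forward as they close: fully open they stand 13 mm farther back than shut.
Start: joints at [-1.345, 0.491, 1.559, -0, 1.092, -0.106], TCP at [0.204, -0.591, 0.245] pointing down, gripper open.
Joint ranges: [-3.1, 3.1], [-0.84, 2.19], [0.05, 2.79], [-1.13, 4.28], [0.06, 2.93], [-2.69, 2.69]. Speed limits (rad/s): [2.22, 2.22, 2.79, 3.14, 3.14, 3.14].

### API

Orientations are given as a rotation vector (axis times angle).
In Python, from bench import env gives the robot as it stands.
- The arm moves only by the tool play_rows, never from a script. Its argument "commands" is a list of rows, each a list of 5 numbers: the gripper's target within -1 to 1 (fully open at 1, half-way at 0, shut at -1), then the shift along the tool's x, y, z in m, then the turn about the tool's z in rad. A call has 1 to 5 rows; each row is the pose to reach, as a shift and turn from the pose commanded when the call began, along the tool's axes at that moment; what a row does not reach only later rows make up. A row lasts 1/8 s, in which the tool goes at most 62.5 mm and 10.7 degrees, less where a joint would pass 70% of its speed; a pose out of reach is approached as far as the arm can. A call with a gripper value outside its range is refused whole. The fingers move at their own pace and stop on an object; "force" is the grip in N (left out, the last holds). Time passes only in rows, so rows that repeat a pose let the fingers close. It gives the time, the measured TCP pose, the force and the opening at its end, in the units of the state.
- env.state(): the state, without advancing time (a new reading comes with each control period).
- env.snapshot(name): name is "side" or "top" or "wrist"; returns a dict with "frame" (420x560x3 uint8, blue, green, red), "depth" (420x560 float32, m along the optical axis (not along the pixel's ray), 0 where there is no reading), "K" (3x3 intrinsics, pixels), "k1" (the pictures are not rectified: a ray, as slopes to the right and down, at radius r is drawn at 1 + k1 r^2 times it, then the intrinsics apply), "origin" and "rotation" of the camera in the world. Camera axes: x right, y up, looking along -z (the intrinsics and any distortion apply to the point x, -y, -z); pixel columns grow to the right and rows downward; lengths in m; the calibration is good to about 2 mm. A picture is of the moment at which its call begins.
- env.close_job(): hands the job in, once; it reports no verdict.
Trained networks look in the newest picture that a camera, given by its name, has taken for a name from the list of things; names that differ only in an ending like _2 or _b are one class to them, and where a whole thing is asked for, a point or a joint stands for the part that bears it (a point fixed in the world has none). Each returns a list of dicts, best first, with "conf" (0 to 1); they miss things now and then, are a little off and sometimes report something else, mostly with a low value. They report only what shows in the picture. A call takes as long as a camera call. They do not tell look-alikes from the thing itself.
- env.search_frame(camera, name): "extent" ([centre column, centre row, width, height] in pixels, round what is visible of it).
- env.trace(camera, name): "pixels" (420x560 bool, what is visible of it) and "extent" ([centre column, centre row, width, height] in pixels, round what is visible of it).
The state is a dict: "time_s": time; "qpos": joint angles; "qvel": joint speeds; "tau": joint torques, N m; "position": TCP position; "orientation": TCP orientation; "ft_force": force on the tool from outside, world axes, zero at the start; "ft_torque": the same for the moment, N m; "finger_gap": finger opening in m.
Only numpy, scipy, OpenCV 4.12 (cv2) and the standard library are available. Lean on these libraries where they do the work, as an engineer would, in place of code of your own. Each camera call takes 0.05 s, during which the arm holds its last target. There are 200 camera calls.

## Working session

There is one attempt and no reset: what is moved stays moved. The work goes in short steps, Python scripts to look and compute and a tool call to move; the robot and the scene stay as the last step left them, time stands still between calls to the robot, and variables do not carry over. Pictures are saved under pics/ and viewed, on a budget of 14 in all, crops included, one or two more only if the job needs it, and the job is handed in when it is done.

Besides the shell and the picture viewer there is one more tool, called after ">>>" as name([rows], argument=value, ...), one row to a line, values as JSON. play_rows: Moves the arm, as the interface text tells. Its arguments: {"type":"object","properties":{"commands":{"type":"array"},"force":{"type":"number"}},"required":["commands"]}

```bash
ls; mkdir -p pics
cat > h.py <<'E'
import numpy as np, cv2
from bench import env
def world(s, mask=None):
    """world points for all pixels (H,W,3), NaN where no depth"""
    d=s["depth"].astype(float); H,W=d.shape; K=np.array(s["K"],float)
    u,v=np.meshgrid(np.arange(W),np.arange(H))
    p=cv2.undistortPoints(np.stack([u,v],-1).reshape(-1,1,2).astype(float),K,np.array([s["k1"],0,0,0,0.])).reshape(H,W,2)
    c=np.stack([p[...,0]*d,-p[...,1]*d,-d],-1)
    w=c@np.array(s["rotation"]).T+np.array(s["origin"]); w[d<=0]=np.nan
    return w
def rect(pts):
    """min-area rect of xy points in mm -> centre, size, angle"""
    r=cv2.minAreaRect((pts[:,:2]*1000).astype(np.float32)); return r
E
python3 - <<'E'
from h import *
print(env.tip_extent, env.state())
for n in("top","side"):
    s=env.snapshot(n); cv2.imwrite(f"pics/{n}0.png",s["frame"]); print(n,s["origin"],s["K"],s["k1"],np.round(s["rotation"],3).tolist())
    np.savez(f"{n}0.npz",**s)
    for k in("base","tray","tub1","empties","lids","spatula","lock_left"):
        print(k,[(np.round(d["extent"]).tolist(),round(d["conf"],2)) for d in env.search_frame(n,k)])
E
```

```text
pics
0.014 {'time_s': 0.0, 'qpos': array([-1.34462911e+00,  4.91594714e-01,  1.55948054e+00,  6.96125597e-06,
        1.09169033e+00, -1.05597256e-01]), 'qvel': array([0.00080098, 0.000114  , 0.00098761, 0.0004391 , 0.00039807,
       0.0008012 ]), 'tau': array([-3.61947659e-04, -6.18453526e+01, -2.61593878e+01, -1.88661102e-04,
        4.06707230e-03,  2.52022659e-06]), 'position': array([ 0.2035447 , -0.5906938 ,  0.24469518]), 'orientation': array([-3.09731394e+00, -5.18549336e-01,  1.01283458e-04]), 'ft_force': array([-0.94546554,  0.17388526, -0.46186664]), 'ft_torque': array([ 0.03185476,  0.04167323, -0.0063517 ]), 'finger_gap': 0.08509250901046768}
top [0.33846358 0.07642057 1.58470071] [[438.09825627   0.         278.13333478]
 [  0.         438.09825627 207.82088722]
 [  0.           0.           1.        ]] 0.03162764161355241 [0.113, -0.125, -1.596]
base [([287.0, 209.0, 81.0, 88.0], 0.75)]
tray [([178.0, 230.0, 68.0, 59.0], 0.81)]
tub1 [([447.0, 254.0, 28.0, 18.0], 0.91), ([411.0, 240.0, 20.0, 18.0], 0.8), ([366.0, 238.0, 17.0, 22.0], 0.62), ([403.0, 203.0, 23.0, 24.0],
[... 215 characters left out ...]
0.3)]
side [-0.12966931  1.27338549  1.39150738] [[523.64664094   0.         285.66643319]
 [  0.         523.64664094 206.58629914]
 [  0.           0.           1.        ]] -0.1132300235700709 [0.263, -1.056, -2.408]
base [([288.0, 214.0, 105.0, 76.0], 0.92), ([368.0, 164.0, 20.0, 24.0], 0.74), ([304.0, 227.0, 10.0, 7.0], 0.42)]
tray [([241.0, 298.0, 92.0, 76.0], 0.95), ([305.0, 227.0, 7.0, 6.0], 0.64)]
tub1 [([349.0, 183.0, 19.0, 16.0], 0.83), ([368.0, 163.0, 21.0, 23.0], 0.77), ([333.0, 156.0, 19.0, 19.0], 0.71)]
empties [([216.0, 330.0, 53.0, 70.0], 0.85)]
lids [([291.0, 160.0, 36.0, 28.0], 0.69)]
spatula [([212.0, 251.0, 48.0, 26.0], 0.9)]
lock_left [([348.0, 183.0, 16.0, 21.0], 0.6)]
```

```bash
sed -i 's/c@np.array(s\["rotation"\]).T/c@cv2.Rodrigues(np.array(s["rotation"],float))[0].T/' h.py
python3 - <<'E'
from h import *
s=dict(np.load("top0.npz")); w=world(s); np.save("w0.npy",w)
big=cv2.resize(s["frame"][120:300,60:480],None,fx=1.9,fy=1.9,interpolation=3)
s2=dict(np.load("side0.npz"));b2=cv2.resize(s2["frame"][120:380,150:450],None,fx=2,fy=2)
cv2.imwrite("pics/top0b.png",big);cv2.imwrite("pics/side0b.png",b2)
for n,(u,v) in dict(t1=(447,254),t2=(411,240),t3=(366,238),t4=(403,203),emp=(103,246),lids=(363,166),spat=(211,172),tray=(178,230),base=(287,209),lock=(263,240)).items(): print(n,np.round(w[v,u],3))
E
```

```text
t1 [ 0.392 -0.516  0.063]
t2 [ 0.443 -0.395  0.068]
t3 [ 0.455 -0.242  0.059]
t4 [ 0.574 -0.377  0.066]
emp [0.444 0.617 0.193]
lids [ 0.715 -0.248  0.05 ]
spat [0.719 0.304 0.004]
tray [0.507 0.422 0.014]
base [0.563 0.03  0.071]
lock [0.456 0.116 0.096]
```

View pics/top0b.png

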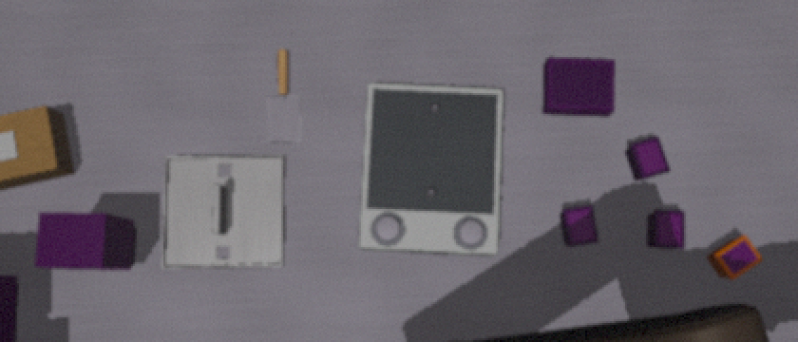

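View pics/side0b.png

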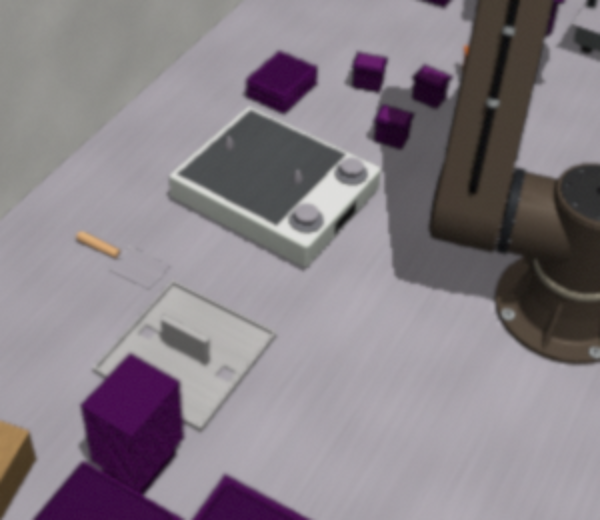

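Run:
```python
from h import *
s=dict(np.load("top0.npz")); w=np.load("w0.npy"); s2=dict(np.load("side0.npz"))
A=cv2.resize(s["frame"][185:275,345:465],None,fx=3.3,fy=3.3,interpolation=2)
B=cv2.resize(s2["frame"],(400,300)); C=cv2.resize(s["frame"],(400,300))
c=np.zeros((600,800,3),np.uint8); c[:A.shape[0],:min(A.shape[1],400)]=A[:, :400]; c[:300,400:]=B; c[300:,400:]=C
cv2.imwrite("pics/ids.png",np.clip(c*1.8,0,255).astype(np.uint8))
def fit(n,u,v,du,zl,zh):
    m=np.zeros(w.shape[:2],bool); m[v-du:v+du,u-du:u+du]=1
    m&=(w[...,2]>zl)&(w[...,2]<zh); p=w[m]; r=rect(p); print(n,len(p),np.round(r[0],1),np.round(r[1],1),round(r[2],1),np.round(np.median(p[:,2]),4))
for n,u,v in(("A",366,238),("B",411,240),("C",403,203)): fit(n,u,v,16,.052,.08)
fit("tray",178,230,45,.008,.03)
fit("fin",178,230,20,.055,.09)
fit("base",287,209,60,.06,.08)
fit("lockL",263,240,13,.085,.11);fit("lockR",307,242,13,.085,.11)
fit("pegs1",288,176,8,.080,.12);fit("pegs2",286,221,8,.080,.12)
```

```text
A 326 [ 455.  -238.8] [69.8 56.9] 7.3 0.0664
B 320 [ 445.  -397.6] [54.9 69.8] 85.7 0.0661
C 315 [ 577.3 -372.6] [69.8 57.5] 15.2 0.0663
tray 1458 [512.  426.4] [321.3 321.4] 88.5 0.0102
fin 104 [506.9 425.1] [87.  12.8] 0.9 0.0697
base 5901 [569.9  29.3] [254.5 311.4] 85.8 0.0721
lockL 128 [457.9 112.3] [41.1 43.2] 57.8 0.095
lockR 130 [445.  -36.7] [40.1 41.1] 0.0 0.0954
pegs1 21 [670.4  16. ] [32.6 14.3] 42.7 0.0884
pegs2 26 [521.8  36.4] [48.7 43.1] 2.4 0.0887
```

View pics/ids.png

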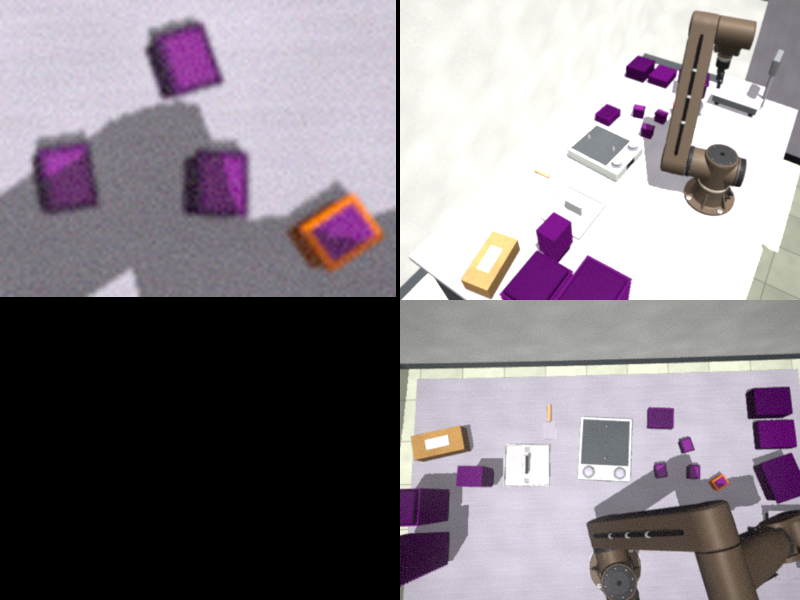

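Three purple tubs stand at top-picture pixels (366,238), (411,240) and (403,203). The fourth detection, (447,254), has an orange body, so it is the look-alike and I leave it. The arm may hide a fourth tub, so I'll look again once it has moved. I feel the right lock first.

```bash
cat > go.py <<'E'
import sys, numpy as np
from bench import env
def go(x,y,z,psi):
    s=env.state(); r=s["orientation"]; p=s["position"]; h=2*np.arctan2(r[1],r[0])
    h=(h+np.pi)%(2*np.pi)-np.pi
    dx,dy=x-p[0],y-p[1]; c,q=np.cos(h),np.sin(h)
    t=(h-psi+np.pi)%(2*np.pi)-np.pi
    print("shift",np.round([dx*c+dy*q,dx*q-dy*c,p[2]-z],4),"turn",round(t,4),"| now",np.round(p,4),"psi",round(h,4),"q",np.round(s["qpos"],2),"f",np.round(s["ft_force"],1),"gap",round(s["finger_gap"],4),"t",round(s["time_s"],1))
if __name__=="__main__": go(*map(float,sys.argv[1:]))
E
python3 go.py .4455 -.0368 .15 -.073
```

```text
shift [ 0.4092 -0.4451  0.0953] turn 0.4048 | now [ 0.2036 -0.5909  0.2453] psi 0.3318 q [-1.34  0.49  1.56 -0.    1.09 -0.11] f [ 0.2 -0.2  1.2] gap 0.0855 t 0.8
```

>>> play_rows([
  [-1,0.08,-0.09,0,0.1],
  [-1,0.16,-0.18,0,0.2],
  [-1,0.25,-0.27,0,0.3],
  [-1,0.33,-0.36,0,0.4],
  [-1,0.409,-0.445,0,0.405],
], force=40)

```text
time_s: 1.42
position: [0.3283, -0.3024, 0.2455]
orientation: [3.139, -0.118, 0.001]
ft_force: [0.9, -0.1, 0.6]
finger_gap: 0.0003
```

```bash
python3 go.py .4455 -.0368 .125 -.073
```

```text
shift [ 0.097  -0.2737  0.1205] turn -0.0022 | now [ 0.3283 -0.3024  0.2455] psi -0.0752 q [-0.89  0.24  1.98  0.    0.93  0.75] f [ 0.9 -0.1  0.6] gap 0.0003 t 1.4
```

>>> play_rows([
  [-1,0.02,-0.055,0.01,0],
  [-1,0.04,-0.11,0.03,0],
  [-1,0.06,-0.165,0.06,0],
  [-1,0.08,-0.22,0.09,0],
  [-1,0.097,-0.274,0.12,0],
])

```text
time_s: 2.05
position: [0.4428, -0.043, 0.1285]
orientation: [3.139, -0.115, 0.002]
ft_force: [1.3, -0.4, 0.8]
finger_gap: 0.0003
```

>>> play_rows([
  [-1,0,0,0,0],
  [-1,0,0,0,0],
])

```text
time_s: 2.3
position: [0.4419, -0.0447, 0.1292]
orientation: [3.139, -0.113, -0.0]
ft_force: [0.1, -0.8, 0.4]
finger_gap: -0.0001
```

```bash
python3 go.py .4455 -.0368 .116 -.073
```

```text
shift [ 0.003  -0.0082  0.0132] turn 0.0007 | now [ 0.4419 -0.0447  0.1292] psi -0.0723 q [-0.25  0.42  2.11 -0.    0.61  1.39] f [ 0.1 -0.8  0.4] gap -0.0001 t 2.3
```

>>> play_rows([
  [-1,0.003,-0.008,0.013,0],
  [-1,0.003,-0.008,0.013,0],
  [-1,0.003,-0.008,0.02,0],
  [-1,0.003,-0.008,0.02,0],
  [-1,0.003,-0.008,0.02,0],
])

```text
time_s: 2.92
position: [0.4455, -0.0371, 0.1091]
orientation: [3.139, -0.115, 0.0]
ft_force: [0.2, 0.5, 0.1]
finger_gap: 0.0004
```

>>> play_rows([
  [-1,0,0,0.004,0],
  [-1,0,0,0.004,0],
  [-1,0,0,0.004,0],
])

```text
time_s: 3.3
position: [0.4457, -0.037, 0.1052]
orientation: [3.139, -0.115, 0.001]
ft_force: [0.1, -2.5, 4.4]
finger_gap: -0.0002
```

```bash
python3 go.py .4455 -.0368 .096 -.073
python3 - <<'E'
from h import *
s=env.snapshot("top"); np.savez("top1.npz",**s)
for k in("tub1","tray"): print(k,[(np.round(d["extent"]).tolist(),round(d["conf"],2)) for d in env.search_frame("top",k)])
E
```

```text
shift [-0.0002 -0.0002  0.0092] turn -0.0002 | now [ 0.4457 -0.037   0.1052] psi -0.0732 q [-0.23  0.47  2.13 -0.    0.55  1.41] f [ 0.1 -2.5  4.4] gap -0.0002 t 3.3
tub1 [([447.0, 254.0, 32.0, 23.0], 0.69), ([366.0, 237.0, 15.0, 26.0], 0.66), ([402.0, 202.0, 24.0, 24.0], 0.62), ([412.0, 240.0, 20.0, 17.0], 0.61)]
tray [([177.0, 229.0, 68.0, 61.0], 0.57)]
```

At tip height 95 mm there is no force, and at 91 mm there is 4.4 N. The right lock is in, so I click it out.

>>> play_rows([
  [-1,0,0,0.005,0],
  [-1,0,0,0.0085,0],
  [-1,0,0,0.0095,0],
  [-1,0,0,0.0095,0],
  [-1,0,0,0.0095,0],
])

```text
time_s: 4.08
position: [0.4457, -0.037, 0.0958]
orientation: [3.139, -0.115, 0.001]
ft_force: [-0.3, -2.1, 7.9]
finger_gap: -0.0003
```

>>> play_rows([
  [-1,0,0,0.0006,0],
  [-1,0,0,0.0006,0],
])

```text
time_s: 4.32
position: [0.4457, -0.037, 0.0956]
orientation: [3.139, -0.115, 0.002]
ft_force: [-2.2, -2.1, 15.5]
finger_gap: -0.0003
```

>>> play_rows([
  [-1,0,0,-0.01,0],
  [-1,0,0,-0.022,0],
  [-1,0,0,-0.022,0],
])

```text
time_s: 4.7
position: [0.4455, -0.0368, 0.1176]
orientation: [3.139, -0.115, 0.001]
ft_force: [-0.4, -0.6, -0.0]
finger_gap: 0.0
```

>>> play_rows([
  [-1,0,0,0.007,0],
  [-1,0,0,0.009,0],
  [-1,0,0,0.009,0],
  [-1,0,0,0.009,0],
])

```text
time_s: 5.2
position: [0.4455, -0.0368, 0.1079]
orientation: [3.139, -0.115, -0.0]
ft_force: [0.3, 1.3, 3.1]
finger_gap: -0.0004
```

>>> play_rows([
  [-1,0,0,-0.03,0],
  [-1,0,0,-0.03,0],
  [-1,0,0,-0.03,0],
])

```text
time_s: 5.58
position: [0.4451, -0.0368, 0.1376]
orientation: [3.139, -0.115, -0.001]
ft_force: [-0.7, 0.1, 0.3]
finger_gap: -0.0001
```

```bash
python3 go.py .4578 .1127 .1095 -.073
```

```text
shift [ 0.0018 -0.1501  0.0281] turn -0.0002 | now [ 0.4451 -0.0368  0.1376] psi -0.0732 q [-0.23  0.41  2.1  -0.    0.64  1.41] f [-0.7  0.1  0.3] gap -0.0001 t 5.6
```

The right lock is out now: 3.1 N at tip height 94 mm. Next I probe the left one.

>>> play_rows([
  [-1,0,-0.05,0,0],
  [-1,0.001,-0.1,0,0],
  [-1,0.002,-0.15,0,0],
  [-1,0.002,-0.15,0.01,0],
  [-1,0.002,-0.15,0.02,0],
])

```text
time_s: 6.2
position: [0.4579, 0.1123, 0.1168]
orientation: [3.139, -0.114, -0.002]
ft_force: [0.6, 0.2, -1.2]
finger_gap: -0.0001
```

>>> play_rows([
  [-1,0,0,0.005,0],
  [-1,0,0,0.008,0],
  [-1,0,0,0.008,0],
  [-1,0,0,0.008,0],
])

```text
time_s: 6.7
position: [0.4586, 0.1123, 0.1102]
orientation: [3.139, -0.116, 0.001]
ft_force: [-0.6, 1.1, -0.7]
finger_gap: 0.0003
```

```bash
python3 go.py .4578 .1127 .096 -.073
```

```text
shift [-0.0008 -0.0003  0.0142] turn -0.0008 | now [0.4586 0.1123 0.1102] psi -0.0738 q [ 0.1   0.48  2.06 -0.    0.59  1.74] f [-0.6  1.1 -0.7] gap 0.0003 t 6.7
```

>>> play_rows([
  [-1,0,0,0.002,0],
  [-1,0,0,0.002,0],
  [-1,0,0,0.002,0],
])

```text
time_s: 7.08
position: [0.4584, 0.1126, 0.108]
orientation: [3.139, -0.115, 0.0]
ft_force: [-0.1, -1.0, 0.5]
finger_gap: 0.0004
```

>>> play_rows([
  [-1,0,0,0.003,0],
  [-1,0,0,0.003,0],
  [-1,0,0,0.003,0],
])

```text
time_s: 7.45
position: [0.4585, 0.1126, 0.1051]
orientation: [3.139, -0.115, 0.0]
ft_force: [0.5, -0.2, 4.2]
finger_gap: 0.0005
```

The left lock is in too: no force at 94 mm, 4.2 N at 91 mm. I click it out, then feel it again.

>>> play_rows([
  [-1,0,0,0.005,0],
  [-1,0,0,0.0085,0],
  [-1,0,0,0.01,0],
  [-1,0,0,0.01,0],
  [-1,0,0,0.01,0],
])

```text
time_s: 8.07
position: [0.4586, 0.1126, 0.0957]
orientation: [-3.139, 0.115, -0.001]
ft_force: [-1.9, -0.4, 14.9]
finger_gap: 0.0
```

>>> play_rows([
  [-1,0,0,0.0003,0],
  [-1,0,0,0.0003,0],
])

```text
time_s: 8.32
position: [0.4586, 0.1126, 0.0956]
orientation: [-3.139, 0.115, -0.002]
ft_force: [-3.6, -0.7, 19.6]
finger_gap: -0.0002
```

>>> play_rows([
  [-1,0,0,-0.01,0],
  [-1,0,0,-0.022,0],
  [-1,0,0,-0.022,0],
])

```text
time_s: 8.7
position: [0.4586, 0.1126, 0.1173]
orientation: [-3.139, 0.115, -0.002]
ft_force: [-0.4, -0.3, 0.2]
finger_gap: -0.0003
```

>>> play_rows([
  [-1,0,0,0.007,0],
  [-1,0,0,0.009,0],
  [-1,0,0,0.009,0],
  [-1,0,0,0.009,0],
])

```text
time_s: 9.2
position: [0.4586, 0.1126, 0.1076]
orientation: [3.139, -0.115, 0.0]
ft_force: [1.8, 0.8, 3.5]
finger_gap: -0.0002
```

>>> play_rows([
  [0,0,0,-0.04,0],
  [0,0,0,-0.1,0],
  [0,0,0,-0.15,0],
  [0,0,0,-0.15,0],
])

```text
time_s: 9.7
position: [0.459, 0.1127, 0.2605]
orientation: [-3.139, 0.115, -0.008]
ft_force: [-0.6, 0.4, -0.5]
finger_gap: 0.0427
```

```bash
python3 - <<'E'
from h import *
w=np.load("w0.npy"); s=dict(np.load("top1.npz")); w1=world(s)
u=slice(135,222); v=slice(195,265)
for W in(w,w1):
    P=W[v,u].reshape(-1,3); P=P[np.isfinite(P[:,2])]
    m=(P[:,2]>.0045)&(P[:,2]<.03); r=rect(P[m]); print("tray",m.sum(),np.round(r[0],1),np.round(r[1],1),round(r[2],1))
    f=(P[:,2]>.058)&(P[:,2]<.09); r=rect(P[f]); print("fin",np.round(r[0],1),np.round(r[1],1),round(r[2],1))
T=[P for P in [0]]
# clean tray mask with connected components
m=((w[...,2]>.0065)&(w[...,2]<.03)).astype(np.uint8); n,l,st,c=cv2.connectedComponentsWithStats(m)
i=l[228,160]; print(i,st[i])
if i: print(rect(w[l==i]))
mm=env.trace("top","tray")
for d in mm[:1]:
    q=w[d["pixels"]]; q=q[(q[:,2]<.03)&(q[:,2]>.0)]; print("trace",d["conf"],rect(q))
E
python3 go.py .507 .425 .16 0
```

```text
tray 2901 [511.1 425.3] [316.7 250.3] 88.4
fin [506.9 425.1] [87.  12.8] 0.9
tray 2935 [511.2 425.5] [315.9 250.3] 88.3
fin [506.5 425.9] [12.2 86.8] 89.7
2588 [ 143  200   70   62 1830]
((507.1487121582031, 424.82525634765625), (247.18038940429688, 219.3094024658203), 89.98313903808594)
trace 0.73 ((509.04986572265625, 427.457275390625), (235.019287109375, 216.5395965576172), 89.75023651123047)
shift [ 0.0258 -0.3152  0.0984] turn -0.0732 | now [0.4582 0.1126 0.2584] psi -0.0732 q [ 0.1   0.26  1.9  -0.    0.98  1.74] f [-0.3  0.7 -0.5] gap 0.0429 t 9.8
```

Both locks are out (left gave 3.5 N at tip 94 mm). The tray's centre is at about (507,425) mm with its axis along x, so I fetch it next.

>>> play_rows([
  [0,0.005,-0.06,0,-0.02],
  [0,0.01,-0.12,0.01,-0.04],
  [0,0.015,-0.18,0.03,-0.06],
  [0,0.02,-0.24,0.05,-0.073],
  [0,0.026,-0.3,0.08,-0.073],
])

```text
time_s: 10.38
position: [0.5047, 0.4056, 0.1779]
orientation: [3.14, 0.0, -0.003]
ft_force: [0.9, -0.4, 1.1]
finger_gap: 0.0428
```

>>> play_rows([
  [0,0,-0.015,0.02,0],
  [0,0,-0.015,0.02,0],
  [0,0,-0.015,0.02,0],
])

```text
time_s: 10.75
position: [0.5053, 0.4177, 0.1608]
orientation: [3.141, -0.002, -0.001]
ft_force: [0.3, -0.2, -0.3]
finger_gap: 0.0425
```

```bash
python3 go.py .507 .425 .045 0.003;  python3 - <<'E'
from h import *
s=env.snapshot("wrist"); w=world(s); z=w[...,2]
m=(z>.058)&(z<.085)
l=cv2.connectedComponentsWithStats(m.astype(np.uint8))
for i in range(1,l[0]):
    if l[2][i,4]>150: print(l[2][i], rect(w[l[1]==i]), np.median(z[l[1]==i]))
cv2.imwrite("pics/wr1.png",s["frame"])
E
```

```text
shift [ 0.0017 -0.0073  0.1158] turn -0.004 | now [0.5053 0.4177 0.1608] psi -0.001 q [ 0.59  0.62  1.56 -0.    0.96  2.16] f [ 0.3 -0.2 -0.3] gap 0.0425 t 10.8
[ 262  160   16  112 1684] ((505.3927001953125, 426.0593566894531), (11.500910758972168, 89.83916473388672), 89.0757827758789) 0.06990005873176369
[   0  230  104  108 3242] ((446.1934814453125, 622.4528198242188), (82.54118347167969, 90.08558654785156), 87.63126373291016) 0.07177563974392463
[545 255  15  46 416] ((445.2398681640625, 167.09475708007812), (43.58702087402344, 8.40298843383789), 6.734433174133301) 0.0635961020575086
```

View pics/wr1.png

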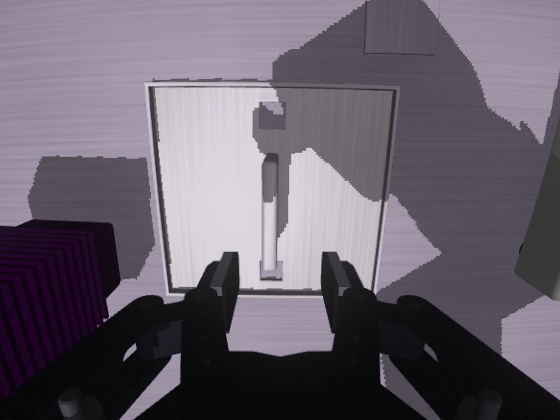

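The wrist view shows the fin at (270,215) between the two square holes. It measures (505.4, 426.1) with its top at 70 mm, so I lower and grip.

>>> play_rows([
  [0,0,-0.008,0.03,0.004],
  [0,0,-0.008,0.06,0.004],
  [0,0,-0.008,0.09,0.004],
  [0,0,-0.008,0.115,0.004],
  [0,0,-0.008,0.115,0.004],
], force=80)

```text
time_s: 11.42
position: [0.5053, 0.4256, 0.0453]
orientation: [3.14, -0.009, -0.002]
ft_force: [-0.7, -0.9, 0.2]
finger_gap: 0.0426
```

>>> play_rows([
  [-1,0,0,0,0],
  [-1,0,0,0,0],
  [-1,0,0,0,0],
  [-1,0,0,0,0],
  [-1,0,0,0,0],
])

```text
time_s: 12.05
position: [0.506, 0.4271, 0.0475]
orientation: [-3.14, 0.007, -0.004]
ft_force: [-0.9, -2.6, 7.2]
finger_gap: 0.0112
```

>>> play_rows([
  [-1,0,0,-0.03,0],
  [-1,0,0,-0.08,0],
  [-1,0,0,-0.13,0],
  [-1,0,0,-0.15,0],
  [-1,0,0,-0.15,0],
])

```text
time_s: 12.68
position: [0.5054, 0.427, 0.1973]
orientation: [-3.14, 0.006, -0.004]
ft_force: [-0.0, 0.3, -5.4]
finger_gap: 0.0108
```

```bash
python3 go.py .5998 .0271 .185 -.073;  python3 - <<'E'
from h import *
s=env.snapshot("wrist"); p=env.state()["position"]; np.savez("wr2.npz",**s)
w=world(s)
for d in env.trace("wrist","tray")[:1]:
    q=w[d["pixels"]]; q=q[np.isfinite(q[:,2])]; print(np.percentile(q[:,2],[5,25,50,75,95]))
    q=q[q[:,2]<p[2]+.0]; print("tray",d["conf"],rect(q),p)
E
```

```text
shift [0.096  0.3996 0.0123] turn 0.0689 | now [0.5054 0.427  0.1973] psi -0.0041 q [ 0.6   0.59  1.52 -0.    1.03  2.18] f [-0.   0.3 -5.4] gap 0.0108 t 12.7
[0.15396753 0.1546332  0.15513322 0.15581021 0.19349127]
tray 0.7 ((475.56591796875, 427.6419677734375), (450.0417175292969, 333.54156494140625), 89.65863800048828) [0.50495363 0.42672505 0.19563482]
```

```bash
python3 - <<'E'
from h import *
s=dict(np.load("wr2.npz")); w=world(s); z=w[...,2]
m=((z>.145)&(z<.18)).astype(np.uint8)
n,l,st,c=cv2.connectedComponentsWithStats(m)
i=1+np.argmax(st[1:,4]); print(st[i]); q=w[l==i]
print(rect(q)); print(q.min(0),q.max(0))
# plane tilt of floor
f=q[q[:,2]<.159]; A=np.c_[f[:,:2]-f[:,:2].mean(0),np.ones(len(f))]; print("tilt",np.linalg.lstsq(A,f[:,2],rcond=None)[0])
# fin top
t=((z>.212)&(z<.235)); print(t.sum(), rect(w[t]) if t.sum()>20 else "")
fr=s["frame"].copy(); fr[l==i]=fr[l==i]//2+np.array([0,100,0],np.uint8)
cv2.imwrite("pics/wr2.png",fr)
E
```

```text
[   65    56   431   278 89046]
((526.8360595703125, 427.2071228027344), (225.48489379882812, 169.37318420410156), 89.7970962524414)
[0.442536   0.31430406 0.14961531] [0.6118733  0.53989351 0.17996342]
tilt [-0.00050701  0.00080358  0.15502139]
7871 ((507.4767150878906, 427.37200927734375), (67.66742706298828, 71.27310180664062), 42.271766662597656)
```

View pics/wr2.png

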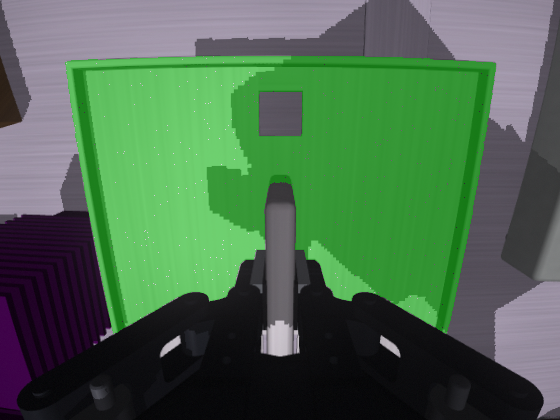

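The tray hangs level in the grip: its floor is the green area and the far hole is at (281,113). Its centre lies within 1 mm of the TCP. I carry it over the pegs.

>>> play_rows([
  [-1,0.02,0.05,0,0.01],
  [-1,0.04,0.1,0,0.03],
  [-1,0.055,0.16,0,0.05],
  [-1,0.065,0.22,0,0.068],
  [-1,0.075,0.28,0,0.069],
])

```text
time_s: 13.4
position: [0.5787, 0.1446, 0.1939]
orientation: [3.139, -0.115, -0.004]
ft_force: [0.5, 0.0, -4.9]
finger_gap: 0.0109
```

>>> play_rows([
  [-1,0.008,0.05,0,0],
  [-1,0.012,0.09,0,0],
  [-1,0.014,0.11,0,0],
  [-1,0.014,0.11,0,0],
])

```text
time_s: 13.9
position: [0.5848, 0.035, 0.1947]
orientation: [-3.139, 0.118, 0.003]
ft_force: [-0.2, -0.6, -4.3]
finger_gap: 0.0107
```

```bash
python3 go.py .5988 .0266 .156 -.073;  python3 - <<'E'
from h import *
s=env.snapshot("wrist"); w=world(s); z=w[...,2]; np.savez("wr3.npz",**s); cv2.imwrite("pics/wr3.png",s["frame"])
p=env.state()["position"]; print(p)
# peg seen through far hole / base points
b=(z>.064)&(z<.078); print(b.sum(), np.median(z[b])); 
E
```

```text
shift [0.0146 0.0074 0.0387] turn -0.002 | now [0.5848 0.035  0.1947] psi -0.075 q [-0.05  0.49  1.71  0.    0.94  1.59] f [-0.2 -0.6 -4.3] gap 0.0107 t 13.9
[0.58475991 0.03600419 0.19484133]
10261 0.06994980223414915
```

View pics/wr3.png

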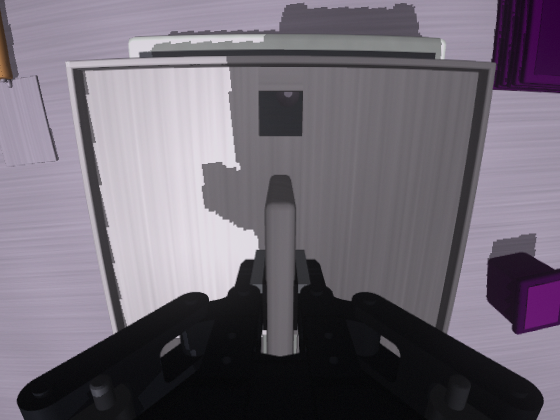

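The peg tip shows through the far hole at (288,95). I make up the remaining shift and measure it.

>>> play_rows([
  [-1,0.0145,0.007,0.01,-0.002],
  [-1,0.0145,0.007,0.02,-0.002],
  [-1,0.0145,0.007,0.03,-0.002],
  [-1,0.0145,0.007,0.03,-0.002],
])

```text
time_s: 14.45
position: [0.5984, 0.0283, 0.1644]
orientation: [-3.14, 0.111, 0.004]
ft_force: [0.6, -0.0, -5.5]
finger_gap: 0.0113
```

```bash
python3 go.py .5988 .0266 .120 -.073;  python3 - <<'E'
from h import *
w=world(dict(np.load("wr3.npz"))); print("old peg",np.round(w[93:98,286:291].reshape(-1,3)[::4],4).tolist())
s=env.snapshot("wrist"); w=world(s); z=w[...,2]; p=env.state()["position"]
q=w[40:150,240:320]; m=(q[...,2]>.080)&(q[...,2]<.105); print("peg",m.sum(), q[m].mean(0) if m.any() else "", "expect .6766+,.0214")
m2=((z>p[2]-.05)&(z<p[2]-.02)).astype(np.uint8); n,l,st,c=cv2.connectedComponentsWithStats(m2); i=1+np.argmax(st[1:,4]); print(rect(w[l==i]), w[l==i].max(0))
# hole centre: non-tray pixels inside
h=(l!=i); h[:60]=0; n2,l2,st2,c2=cv2.connectedComponentsWithStats(h.astype(np.uint8)); 
for j in range(1,n2):
    if 240<c2[j][0]<320 and 60<c2[j][1]<170 and st2[j,4]>300:
        k=cv2.dilate((l2==j).astype(np.uint8),np.ones((5,5)))>0; ring=k&(l==i); print("hole",st2[j],rect(w[ring]))
E
```

```text
shift [0.0006 0.0016 0.0444] turn 0.0022 | now [0.5984 0.0283 0.1644] psi -0.0708 q [-0.06  0.55  1.71 -0.    0.89  1.58] f [ 0.6 -0.  -5.5] gap 0.0113 t 14.4
old peg [[0.6764, 0.024, 0.0968], [0.6762, 0.0212, 0.0969], [0.6756, 0.0219, 0.0965], [0.6749, 0.0227, 0.0975], [0.6744, 0.0234, 0.0957], [0.6738, 0.0242, 0.0962], [0.6737, 0.0213, 0.0944]]
peg 550 [0.67671803 0.02289087 0.08905383] expect .6766+,.0214
((619.8583984375, 26.468406677246094), (225.6309356689453, 168.45254516601562), 85.99177551269531) [0.71113805 0.14429045 0.1450591 ]
hole [ 259   92   43   45 1889] ((674.8325805664062, 23.010238647460938), (25.668039321899414, 25.463294982910156), 85.8860855102539)
```

>>> play_rows([
  [-1,0.0015,0.0008,0.005,0.002],
  [-1,0.0015,0.0008,0.015,0.002],
  [-1,0.0015,0.0008,0.025,0.002],
  [-1,0.0015,0.0008,0.03,0.002],
  [-1,0.0015,0.0008,0.034,0.002],
])

```text
time_s: 15.12
position: [0.6004, 0.0269, 0.1312]
orientation: [3.139, -0.115, -0.0]
ft_force: [0.6, 0.0, -5.4]
finger_gap: 0.0111
```

>>> play_rows([
  [-1,0,0,0.006,0],
  [-1,0,0,0.011,0],
  [-1,0,0,0.013,0],
  [-1,0,0,0.014,0],
  [-1,0,0,0.014,0],
])

```text
time_s: 15.75
position: [0.6005, 0.0269, 0.1177]
orientation: [3.139, -0.115, 0.001]
ft_force: [0.3, 0.9, -5.9]
finger_gap: 0.0115
```

```bash
python3 go.py .5998 .0270 .115 -.073
```

```text
shift [-0.0007 -0.      0.0027] turn -0.0002 | now [0.6005 0.0269 0.1177] psi -0.0732 q [-0.07  0.61  1.74 -0.    0.79  1.58] f [ 0.3  0.9 -5.9] gap 0.0115 t 15.8
```

>>> play_rows([
  [-1,0,0,0.001,0],
  [-1,0,0,0.0015,0],
  [-1,0,0,0.002,0],
])

```text
time_s: 16.12
position: [0.6006, 0.0269, 0.1175]
orientation: [3.139, -0.115, 0.002]
ft_force: [-7.6, -0.3, 17.2]
finger_gap: 0.0109
```

>>> play_rows([
  [-0.3,0,0,0,0],
  [-0.1,0,0,0,0],
  [0,0,0,0,0],
  [0,0,0,0,0],
  [0,0,0,0,0],
])

```text
time_s: 16.75
position: [0.6004, 0.0269, 0.1155]
orientation: [3.139, -0.115, -0.0]
ft_force: [0.3, -0.0, 0.6]
finger_gap: 0.0426
```

>>> play_rows([
  [0,0,0,-0.03,0],
  [0,0,0,-0.08,0],
  [0,0,0,-0.13,0],
  [0,0,0,-0.13,0],
  [0,0,0,-0.13,0],
])

```text
time_s: 17.38
position: [0.6001, 0.027, 0.2451]
orientation: [3.139, -0.115, -0.001]
ft_force: [-0.5, 0.0, -0.8]
finger_gap: 0.0425
```

```bash
python3 - <<'E'
from h import *
for n in("wrist","top"):
    s=env.snapshot(n); w=world(s); z=w[...,2]
    np.savez(n+"4.npz",**s)
    m=((z>.0735)&(z<.092)&(abs(w[...,0]-.6)<.14)&(abs(w[...,1]-.027)<.14)&(w[...,0]>.485)).astype(np.uint8); n_,l,st,c=cv2.connectedComponentsWithStats(m); i=1+np.argmax(st[1:,4]); q=w[l==i]; print(n,st[i],rect(q),np.median(q[:,2]))
    t=(z>.125)&(z<.15)&(abs(w[...,0]-.6)<.08)&(abs(w[...,1]-.027)<.04); print("fin",t.sum(),rect(w[t]),np.median(z[t]))
    for d in env.search_frame(n,"tub1"): print(np.round(d["extent"]).tolist(),round(d["conf"],2))
E
python3 go.py .5 -.25 .2 0
```

```text
wrist [  158    84   244   207 40846] ((599.7950439453125, 27.314285278320312), (224.98731994628906, 212.5952911376953), 85.60371398925781) 0.07532806100092229
fin 1513 ((600.0258178710938, 27.37106704711914), (11.99923324584961, 89.60736846923828), 85.79698944091797) 0.1399331082267343
[491.0, 283.0, 68.0, 70.0] 0.59
[558.0, 278.0, 5.0, 20.0] 0.55
[278.0, 202.0, 259.0, 272.0] 0.23
top [252 165  16  66 614] ((607.3079833984375, 126.41539001464844), (52.24550247192383, 230.50274658203125), 89.60153198242188) 0.07750110132734855
fin 0 ((0.0, 0.0), (0.0, 0.0), 0.0) nan
[413.0, 240.0, 24.0, 19.0] 0.9
[448.0, 254.0, 25.0, 20.0] 0.87
[365.0, 240.0, 15.0, 22.0] 0.76
[402.0, 204.0, 20.0, 24.0] 0.56
shift [-0.0796  0.2835  0.0444] turn -0.0732 | now [0.6001 0.0269 0.2444] psi -0.0732 q [-0.07  0.46  1.62 -0.    1.07  1.58] f [-0.1 -0.4 -0.2] gap 0.0425 t 17.6
  return _methods._mean(a, axis=axis, dtype=dtype,
  ret = ret.dtype.type(ret / rcount)
```

Run:
```python
from h import *
s=dict(np.load("top4.npz")); w=world(s); z=w[...,2]
m=((z>.054)&(z<.08)).astype(np.uint8); n,l,st,c=cv2.connectedComponentsWithStats(m)
for i in range(1,n):
    if 120<st[i,4]<1500:
        q=w[l==i]; print(st[i], np.round(rect(q)[0],1),np.round(rect(q)[1],1),round(rect(q)[2],1), np.median(s["frame"][l==i],0))
```

```text
[  0   0 249   5 719] [1366.5  608.9] [914.8  15.9] 89.8 [81. 83. 83.]
[489 125  56  39 217] [ 735.8 -764.9] [221.9 106.5] 52.6 [21.  9. 19.]
[ 249  163   19   88 1012] [577.6 127. ] [ 58.2 309.7] 85.6 [136. 135. 136.]
[317 166   8  79 280] [577.7 -87.5] [ 22.9 278. ] 85.6 [84. 86. 85.]
[ 15 176  78  49 758] [620.5 837.8] [122.9 247.1] 10.8 [ 54.  88. 114.]
[391 191  22  23 316] [ 577.3 -373.5] [69.7 58.3] 15.1 [80. 33. 76.]
[356 228  19  22 324] [ 454.8 -238.4] [70.7 56.8] 5.4 [85. 37. 80.]
[404 230  16  21 322] [ 445.2 -397.6] [54.8 70.1] 85.4 [82. 35. 77.]
[500 231  25  50 215] [ 380.3 -731.5] [175.8  16.3] 15.3 [28. 18. 26.]
[435 243  27  25 362] [ 388.2 -518.7] [59.9 73.5] 31.7 [ 72.   54.  107.5]
[ 58 265   8  45 180] [320.2 797.9] [146.9  14.1] 0.5 [34.  16.  31.5]
[ 51 325  16  47 207] [126.2 787. ] [152.2  46.6] 15.9 [34. 16. 31.]
```

The tray is seated: centre (599.8, 27.3), heading -4.3°, floor at 75 mm, all matching the seat. A depth search finds exactly three purple tubs, A (455,-238), B (445,-398) and C (577,-373), plus the orange decoy at (388,-519). I take A first.

```bash
python3 go.py .4548 -.2386 .2 .1
```

```text
shift [-0.1255  0.2754  0.0444] turn -0.1732 | now [0.6001 0.0269 0.2444] psi -0.0732 q [-0.07  0.46  1.62 -0.    1.07  1.58] f [-0.1 -0.4 -0.2] gap 0.0425 t 17.6
```

>>> play_rows([
  [1,-0.02,0.05,0,-0.05],
  [1,-0.05,0.1,0,-0.1],
  [1,-0.08,0.16,0,-0.15],
  [1,-0.105,0.22,0,-0.173],
  [1,-0.1255,0.275,0.02,-0.173],
])

```text
time_s: 18.2
position: [0.4568, -0.2345, 0.2277]
orientation: [3.137, 0.157, 0.002]
ft_force: [0.9, -0.4, -1.4]
finger_gap: 0.0854
```

>>> play_rows([
  [1,0,0,0.03,0],
  [1,0,0,0.03,0],
  [1,0,0,0.03,0],
])

```text
time_s: 18.58
position: [0.4581, -0.2324, 0.1979]
orientation: [3.138, 0.158, 0.0]
ft_force: [-0.9, -0.0, -1.1]
finger_gap: 0.0856
```

```bash
cat > tubs.py <<'E'
from h import *
def tubs(n):
    s=env.snapshot(n); w=world(s); z=w[...,2]
    m=((z>.056)&(z<.076)).astype(np.uint8); n_,l,st,c=cv2.connectedComponentsWithStats(m)
    for i in range(1,n_):
        q=w[l==i]
        if st[i,4]<150: continue
        r=rect(q); a,b=r[1]; ang=r[2] if a>b else r[2]-90
        if 45<min(a,b)<65 and 60<max(a,b)<85: print(n,np.round(c[i]),"c",np.round(r[0],1),np.round(r[1],1),"long deg",round(ang,1),"rad",round(np.radians(ang),3),"bgr",np.median(s["frame"][l==i],0))
    return s
if __name__=="__main__":
    for n in("wrist","top"): tubs(n)
E
python3 tubs.py; python3 go.py .4548 -.2386 .04 .1
```

```text
wrist [458.  85.] c [ 576.5 -372.6] [70.7 56.6] long deg 15.0 rad 0.262 bgr [87. 29. 75.]
wrist [285. 207.] c [ 454.1 -237.4] [69.8 56.1] long deg 7.1 rad 0.123 bgr [81. 25. 75.]
wrist [448. 233.] c [ 444. -398.] [57.5 69.8] long deg -5.0 rad -0.087 bgr [136.5  32.  126. ]
wrist [533. 291.] c [ 388.7 -517.4] [58.4 67.8] long deg -58.7 rad -1.025 bgr [105.  38. 124.]
top [402. 201.] c [ 577.8 -373.6] [69.9 58.6] long deg 13.5 rad 0.236 bgr [70. 29. 66.]
top [448. 255.] c [ 389.  -518.8] [60.1 76.2] long deg -58.8 rad -1.027 bgr [ 72.5  53.5 106. ]
shift [-0.0041  0.0059  0.1583] turn 0.0011 | now [ 0.4583 -0.2323  0.1983] psi 0.1011 q [-0.6   0.39  1.88 -0.    0.86  0.87] f [0.1 1.1 0.3] gap 0.0854 t 18.7
```

>>> play_rows([
  [1,-0.0045,0.0045,0.04,-0.02],
  [1,-0.0045,0.0045,0.08,-0.02],
  [1,-0.0045,0.0045,0.12,-0.02],
  [1,-0.0045,0.0045,0.158,-0.02],
  [1,-0.0045,0.0045,0.158,-0.02],
], force=40)

```text
time_s: 19.3
position: [0.4533, -0.2369, 0.0383]
orientation: [-3.134, -0.189, 0.004]
ft_force: [-0.1, 0.1, 0.5]
finger_gap: 0.0854
```

>>> play_rows([
  [-1,0,0,0,0],
  [-1,0,0,0,0],
  [-1,0,0,0,0],
  [-1,0,0,0,0],
])

```text
time_s: 19.8
position: [0.4544, -0.238, 0.0413]
orientation: [3.134, 0.188, 0.004]
ft_force: [0.2, 1.3, 6.8]
finger_gap: 0.0555
```

>>> play_rows([
  [-1,0,0,-0.03,0],
  [-1,0,0,-0.08,0],
  [-1,0,0,-0.13,0],
  [-1,0,0,-0.17,0],
  [-1,0,0,-0.17,0],
])

```text
time_s: 20.42
position: [0.4543, -0.2381, 0.2132]
orientation: [3.131, 0.188, 0.009]
ft_force: [-0.7, -0.1, -2.9]
finger_gap: 0.0555
```

```bash
python3 go.py .5492 -.0331 .18 -.073
```

```text
shift [ 0.1187 -0.1921  0.0332] turn 0.1929 | now [ 0.4543 -0.2381  0.2132] psi 0.1199 q [-0.61  0.37  1.87 -0.    0.89  0.84] f [-0.7 -0.1 -2.9] gap 0.0555 t 20.4
```

Tub A is held (gap 55.5 mm, 2.9 N weight). I carry it to slot (-46,-64).

>>> play_rows([
  [-1,0.03,-0.05,0,0.06],
  [-1,0.06,-0.1,0,0.12],
  [-1,0.09,-0.15,0,0.18],
  [-1,0.1187,-0.192,0,0.193],
  [-1,0.1187,-0.192,0,0.193],
])

```text
time_s: 21.05
position: [0.5489, -0.03, 0.2086]
orientation: [-3.139, 0.109, 0.001]
ft_force: [-0.2, -0.6, -1.5]
finger_gap: 0.0552
```

```bash
python3 go.py .5492 -.0331 .1175 -.073
```

```text
shift [0.0005 0.0031 0.0911] turn 0.0037 | now [ 0.5489 -0.03    0.2086] psi -0.0693 q [-0.17  0.43  1.79  0.    0.93  1.47] f [-0.2 -0.6 -1.5] gap 0.0552 t 21.1
```

>>> play_rows([
  [-1,0.0005,0.003,0.03,0.003],
  [-1,0.0005,0.003,0.06,0.003],
  [-1,0.0005,0.003,0.08,0.003],
  [-1,0.0005,0.003,0.085,0.003],
  [-1,0.0005,0.003,0.085,0.003],
])

```text
time_s: 21.68
position: [0.5486, -0.0363, 0.1245]
orientation: [3.139, -0.12, -0.001]
ft_force: [-0.0, -0.1, -1.4]
finger_gap: 0.0553
```

```bash
python3 go.py .5492 -.0331 .1175 -.073
```

```text
shift [ 0.0003 -0.0032  0.007 ] turn -0.0036 | now [ 0.5486 -0.0363  0.1245] psi -0.0766 q [-0.19  0.54  1.87 -0.    0.74  1.46] f [-0.  -0.1 -1.4] gap 0.0553 t 21.7
```

>>> play_rows([
  [-1,0,-0.003,0.003,-0.003],
  [-1,0,-0.003,0.006,-0.003],
  [-1,0,-0.003,0.007,-0.003],
  [-1,0,-0.003,0.007,-0.003],
])

```text
time_s: 22.18
position: [0.549, -0.0329, 0.1175]
orientation: [3.139, -0.115, 0.0]
ft_force: [-0.7, 0.5, -2.6]
finger_gap: 0.0551
```

>>> play_rows([
  [0.45,0,0,0,0],
  [0.6,0,0,0,0],
  [0.6,0,0,0,0],
  [0.6,0,0,0,0],
])

```text
time_s: 22.68
position: [0.549, -0.0329, 0.1175]
orientation: [3.139, -0.115, 0.0]
ft_force: [-0.2, 0.4, -0.2]
finger_gap: 0.0686
```

>>> play_rows([
  [0.6,0,0,-0.03,0],
  [0.6,0,0,-0.08,0],
  [0.6,0,0,-0.13,0],
  [0.6,0,0,-0.13,0],
])

```text
time_s: 23.18
position: [0.5501, -0.033, 0.251]
orientation: [3.138, -0.115, 0.01]
ft_force: [-0.3, -1.2, 0.6]
finger_gap: 0.0683
```

```bash
python3 go.py .577 -.373 .22 .262; python3 tubs.py
```

```text
shift [0.0516 0.3371 0.031 ] turn -0.3351 | now [ 0.5501 -0.033   0.251 ] psi -0.0731 q [-0.18  0.38  1.74 -0.    1.02  1.46] f [-0.3 -1.2  0.6] gap 0.0683 t 23.2
top [402. 202.] c [ 577.1 -373.2] [69.7 57.3] long deg 15.5 rad 0.27 bgr [79. 32. 75.]
top [412. 240.] c [ 444.2 -397.6] [54.5 69.7] long deg -2.6 rad -0.046 bgr [80.  34.  77.5]
top [448. 255.] c [ 388.2 -519. ] [60.4 75.2] long deg -59.0 rad -1.029 bgr [ 74.   54.  107.5]
```

Tub A is on the tray. C is next.

>>> play_rows([
  [1,0.01,0.06,0,-0.08],
  [1,0.02,0.12,0,-0.16],
  [1,0.03,0.18,0,-0.24],
  [1,0.04,0.24,0,-0.32],
  [1,0.0475,0.3,0.01,-0.335],
])

```text
time_s: 23.9
position: [0.5743, -0.3375, 0.236]
orientation: [-3.114, -0.412, 0.001]
ft_force: [0.8, 1.4, 0.8]
finger_gap: 0.0852
```

>>> play_rows([
  [1,0,0.03,0.03,0],
  [1,0,0.03,0.03,0],
  [1,0,0.03,0.03,0],
  [1,0,0.03,0.03,0],
])

```text
time_s: 24.4
position: [0.5825, -0.3635, 0.2083]
orientation: [3.114, 0.412, 0.001]
ft_force: [-0.1, -0.1, 0.5]
finger_gap: 0.0854
```

```bash
python3 tubs.py; python3 go.py .5765 -.3727 .04 .263
```

```text
wrist [288. 208.] c [ 576.7 -372.9] [69.3 56.3] long deg 15.2 rad 0.265 bgr [77. 24. 71.]
wrist [278. 325.] c [ 444.2 -398.2] [57.1 71. ] long deg -5.8 rad -0.102 bgr [130.  28. 120.]
top [449. 255.] c [ 387.8 -518.3] [59.4 73.2] long deg -57.8 rad -1.009 bgr [ 76.  49. 105.]
shift [-0.0082  0.0071  0.1685] turn -0.0001 | now [ 0.5825 -0.3637  0.2085] psi 0.2629 q [-0.65  0.61  1.43 -0.    1.09  0.65] f [ 0.1  0.  -0.3] gap 0.0855 t 24.5
```

>>> play_rows([
  [1,-0.008,0.0075,0.04,0],
  [1,-0.008,0.0075,0.08,0],
  [1,-0.008,0.0075,0.12,0],
  [1,-0.008,0.0075,0.1685,0],
  [1,-0.008,0.0075,0.1685,0],
])

```text
time_s: 25.12
position: [0.5754, -0.3725, 0.0365]
orientation: [-3.111, -0.411, 0.006]
ft_force: [-0.5, -0.5, 0.6]
finger_gap: 0.0852
```

>>> play_rows([
  [-1,0,0,0,0],
  [-1,0,0,0,0],
  [-1,0,0,0,0],
  [-1,0,0,0,0],
])

```text
time_s: 25.62
position: [0.5774, -0.3745, 0.0417]
orientation: [3.112, 0.41, 0.005]
ft_force: [0.8, 1.4, 7.4]
finger_gap: 0.0555
```

>>> play_rows([
  [-1,0,0,-0.03,0],
  [-1,0,0,-0.08,0],
  [-1,0,0,-0.13,0],
  [-1,0,0,-0.17,0],
  [-1,0,0,-0.17,0],
  [-1,0,0,-0.17,0],
])

```text
invalid input
```

```bash
python3 go.py .641 -.0399 .2 -.073
```

```text
shift [ 0.148  -0.3067 -0.1583] turn 0.3349 | now [ 0.5774 -0.3745  0.0417] psi 0.2619 q [-0.67  0.81  1.55  0.    0.78  0.64] f [0.8 1.4 7.4] gap 0.0555 t 25.6
```

That call had six rows and was refused. I lift again with five.

>>> play_rows([
  [-1,0,0,-0.03,0],
  [-1,0,0,-0.08,0],
  [-1,0,0,-0.13,0],
  [-1,0,0,-0.17,0],
  [-1,0,0,-0.17,0],
])

```text
time_s: 26.25
position: [0.5773, -0.3744, 0.2138]
orientation: [3.109, 0.41, 0.008]
ft_force: [-0.8, -0.2, -2.6]
finger_gap: 0.0556
```

>>> play_rows([
  [-1,0.027,-0.055,0,0.06],
  [-1,0.054,-0.11,0,0.12],
  [-1,0.081,-0.165,0,0.18],
  [-1,0.108,-0.22,0,0.24],
  [-1,0.135,-0.28,0,0.3],
])

```text
time_s: 26.88
position: [0.6336, -0.0697, 0.2083]
orientation: [-3.141, 0.063, 0.001]
ft_force: [1.3, -0.1, -1.3]
finger_gap: 0.0554
```

>>> play_rows([
  [-1,0,0,0,0.035],
  [-1,0,0,0,0.035],
  [-1,0,0,0,0.035],
])

```text
time_s: 27.25
position: [0.6336, -0.073, 0.2087]
orientation: [3.139, -0.116, -0.001]
ft_force: [0.0, 0.4, -1.9]
finger_gap: 0.0558
```

```bash
python3 go.py .641 -.0399 .125 -.073
```

```text
shift [ 0.005  -0.0335  0.0837] turn -0.001 | now [ 0.6336 -0.073   0.2087] psi -0.074 q [-0.22  0.55  1.57 -0.    1.03  1.43] f [ 0.   0.4 -1.9] gap 0.0558 t 27.2
```

>>> play_rows([
  [-1,0.005,-0.0335,0.0,0],
  [-1,0.005,-0.0335,0.02,0],
  [-1,0.005,-0.0335,0.05,0],
  [-1,0.005,-0.0335,0.08,0],
  [-1,0.005,-0.0335,0.083,0],
])

```text
time_s: 27.88
position: [0.6403, -0.0398, 0.1241]
orientation: [-3.139, 0.117, 0.006]
ft_force: [0.9, 0.3, -1.6]
finger_gap: 0.0552
```

>>> play_rows([
  [-1,0,0,0,0],
  [-1,0,0,0,0],
])

```text
time_s: 28.12
position: [0.6418, -0.0391, 0.1273]
orientation: [3.139, -0.115, 0.003]
ft_force: [-0.1, 0.6, -1.0]
finger_gap: 0.0556
```

```bash
python3 go.py .641 -.0399 .1180 -.073
```

```text
shift [-0.0007  0.0009  0.0093] turn -0.0006 | now [ 0.6418 -0.0391  0.1273] psi -0.0736 q [-0.16  0.64  1.63 -0.    0.87  1.48] f [-0.1  0.6 -1. ] gap 0.0556 t 28.1
```

>>> play_rows([
  [-1,0,0,0.004,0],
  [-1,0,0,0.007,0],
  [-1,0,0,0.009,0],
  [-1,0,0,0.009,0],
])

```text
time_s: 28.62
position: [0.6413, -0.0386, 0.1169]
orientation: [3.139, -0.115, 0.0]
ft_force: [-0.9, 0.2, -1.7]
finger_gap: 0.0552
```

>>> play_rows([
  [0.45,0,0,0,0],
  [0.6,0,0,0,0],
  [0.6,0,0,0,0],
  [0.6,0,0,0,0],
])

```text
time_s: 29.12
position: [0.6413, -0.0387, 0.117]
orientation: [3.139, -0.115, 0.0]
ft_force: [1.2, -0.2, -0.5]
finger_gap: 0.0681
```

>>> play_rows([
  [0.6,0,0,-0.03,0],
  [0.6,0,0,-0.08,0],
  [0.6,0,0,-0.13,0],
  [0.6,0,0,-0.13,0],
  [0.6,0,0,-0.13,0],
])

```text
time_s: 29.75
position: [0.6409, -0.0386, 0.2464]
orientation: [3.139, -0.115, -0.001]
ft_force: [-0.3, -0.2, -0.4]
finger_gap: 0.0683
```

```bash
python3 go.py .4442 -.398 .22 -.09; python3 tubs.py
```

```text
shift [-0.1699  0.3728  0.0264] turn 0.0168 | now [ 0.6409 -0.0386  0.2464] psi -0.0732 q [-0.16  0.51  1.51 -0.    1.11  1.48] f [-0.3 -0.2 -0.4] gap 0.0683 t 29.8
wrist [230. 339.] c [462.2  29.8] [58.8 82.9] long deg -80.7 rad -1.408 bgr [154. 154. 152.]
top [411. 240.] c [ 444.5 -398.1] [54.4 69.9] long deg -2.8 rad -0.049 bgr [83. 36. 77.]
top [448. 255.] c [ 387.3 -519.8] [58.3 73.9] long deg -56.4 rad -0.984 bgr [ 74.  54. 107.]
```

C is placed. Next is B, the purple tub at top pixel (411,240); the orange one is at (448,255).

>>> play_rows([
  [1,-0.025,0.055,0,0.01],
  [1,-0.05,0.11,0,0.015],
  [1,-0.075,0.165,0,0.015],
  [1,-0.1,0.22,0,0.015],
  [1,-0.13,0.28,0,0.015],
])

```text
time_s: 30.48
position: [0.4922, -0.3058, 0.2458]
orientation: [-3.138, 0.138, 0.002]
ft_force: [0.9, -1.9, -0.3]
finger_gap: 0.0859
```

>>> play_rows([
  [1,-0.02,0.045,0.01,0],
  [1,-0.04,0.09,0.03,0],
  [1,-0.04,0.09,0.03,0],
  [1,-0.04,0.09,0.03,0],
])

```text
time_s: 30.98
position: [0.4457, -0.3902, 0.2163]
orientation: [-3.137, 0.139, 0.001]
ft_force: [0.6, -0.4, 0.5]
finger_gap: 0.0852
```

```bash
python3 tubs.py; python3 go.py .4442 -.398 .04 -.09
```

```text
wrist [289. 198.] c [ 443.8 -398.6] [56.1 69.5] long deg -4.7 rad -0.082 bgr [72. 24. 67.]
wrist [410. 239.] c [ 389.2 -519.4] [56.2 70.2] long deg -58.6 rad -1.023 bgr [120.  34. 117.]
shift [-0.0014  0.0085  0.177 ] turn 0.003 | now [ 0.4463 -0.3897  0.217 ] psi -0.087 q [-0.83  0.47  1.67  0.    0.99  0.83] f [0.6 1.2 0. ] gap 0.0855 t 31.1
```

>>> play_rows([
  [1,-0.002,0.009,0.05,-0.003],
  [1,-0.002,0.009,0.1,-0.003],
  [1,-0.002,0.009,0.14,-0.003],
  [1,-0.002,0.009,0.177,-0.003],
  [1,-0.002,0.009,0.177,-0.003],
])

```text
time_s: 31.7
position: [0.4429, -0.3978, 0.0383]
orientation: [-3.136, 0.131, 0.004]
ft_force: [-0.2, -0.1, 0.4]
finger_gap: 0.0854
```

>>> play_rows([
  [-1,0,0,0,0],
  [-1,0,0,0,0],
  [-1,0,0,0,0],
  [-1,0,0,0,0],
])

```text
time_s: 32.2
position: [0.4437, -0.3999, 0.0419]
orientation: [3.137, -0.134, 0.004]
ft_force: [1.2, 0.7, 6.8]
finger_gap: 0.0552
```

>>> play_rows([
  [-1,0,0,-0.03,0],
  [-1,0,0,-0.08,0],
  [-1,0,0,-0.13,0],
  [-1,0,0,-0.19,0],
  [-1,0,0,-0.19,0],
])

```text
time_s: 32.83
position: [0.4438, -0.4002, 0.2353]
orientation: [3.132, -0.133, 0.01]
ft_force: [-0.1, -0.8, -3.7]
finger_gap: 0.0552
```

```bash
python3 go.py .5586 .0945 .22 -.073
```

```text
shift [ 0.0723 -0.5027  0.0153] turn -0.0121 | now [ 0.4438 -0.4002  0.2353] psi -0.0851 q [-0.84  0.46  1.65 -0.    1.03  0.81] f [-0.1 -0.8 -3.7] gap 0.0552 t 32.8
```

>>> play_rows([
  [-1,0.008,-0.055,0,0],
  [-1,0.016,-0.11,0,-0.006],
  [-1,0.024,-0.165,0,-0.012],
  [-1,0.032,-0.22,0,-0.012],
  [-1,0.04,-0.275,0,-0.012],
])

```text
time_s: 33.45
position: [0.5058, -0.1269, 0.2293]
orientation: [-3.139, 0.115, 0.001]
ft_force: [-0.0, -0.8, -2.4]
finger_gap: 0.0557
```

>>> play_rows([
  [-1,0.008,-0.055,0,0],
  [-1,0.016,-0.11,0,0],
  [-1,0.024,-0.165,0,0],
  [-1,0.032,-0.22,0,0],
  [-1,0.032,-0.22,0,0],
])

```text
time_s: 34.08
position: [0.5538, 0.0915, 0.229]
orientation: [-3.14, 0.108, 0.002]
ft_force: [0.7, -0.1, -2.7]
finger_gap: 0.0556
```

>>> play_rows([
  [-1,0,0,0,0],
  [-1,0,0,0,0],
])

```text
time_s: 34.33
position: [0.5539, 0.0873, 0.2297]
orientation: [3.139, -0.117, -0.001]
ft_force: [-0.7, 0.4, -2.7]
finger_gap: 0.0554
```

```bash
python3 go.py .5586 .0945 .125 -.073
```

```text
shift [ 0.0042 -0.0075  0.1047] turn -0.0015 | now [0.5539 0.0873 0.2297] psi -0.0745 q [ 0.04  0.42  1.74 -0.    0.99  1.68] f [-0.7  0.4 -2.7] gap 0.0554 t 34.3
```

>>> play_rows([
  [-1,0.004,-0.0075,0,0],
  [-1,0.004,-0.0075,0.03,0],
  [-1,0.004,-0.0075,0.065,0],
  [-1,0.004,-0.0075,0.095,0],
  [-1,0.004,-0.0075,0.103,0],
])

```text
time_s: 34.95
position: [0.5584, 0.0952, 0.1255]
orientation: [3.139, -0.116, -0.004]
ft_force: [-0.4, 0.0, -2.4]
finger_gap: 0.0554
```

>>> play_rows([
  [-1,0,0,0,0],
  [-1,0,0,0,0],
])

```text
time_s: 35.2
position: [0.5594, 0.0955, 0.1281]
orientation: [-3.139, 0.115, -0.003]
ft_force: [-0.4, -0.8, -2.3]
finger_gap: 0.0556
```

```bash
python3 go.py .5586 .0945 .1180 -.073
```

```text
shift [-0.0007  0.001   0.0101] turn -0.0003 | now [0.5594 0.0955 0.1281] psi -0.0733 q [ 0.05  0.56  1.82 -0.    0.76  1.7 ] f [-0.4 -0.8 -2.3] gap 0.0556 t 35.2
```

>>> play_rows([
  [-1,0,0,0.004,0],
  [-1,0,0,0.008,0],
  [-1,0,0,0.01,0],
  [-1,0,0,0.01,0],
])

```text
time_s: 35.7
position: [0.5587, 0.0955, 0.117]
orientation: [3.139, -0.115, 0.0]
ft_force: [-0.7, 0.4, 0.1]
finger_gap: 0.0551
```

>>> play_rows([
  [0.45,0,0,0,0],
  [0.6,0,0,0,0],
  [0.6,0,0,0,0],
  [0.6,0,0,0,0],
])

```text
time_s: 36.2
position: [0.5588, 0.0955, 0.1169]
orientation: [3.139, -0.115, 0.0]
ft_force: [-0.5, -0.5, 0.7]
finger_gap: 0.068
```

>>> play_rows([
  [0.6,0,0,-0.03,0],
  [0.6,0,0,-0.08,0],
  [0.6,-0.03,0.02,-0.13,0],
  [0.6,-0.08,0.04,-0.17,0],
  [0.6,-0.08,0.04,-0.17,0],
])

```text
time_s: 36.83
position: [0.4745, 0.061, 0.2897]
orientation: [3.139, -0.116, 0.007]
ft_force: [-0.3, 0.4, -0.2]
finger_gap: 0.0685
```

```bash
cat > chk.py <<'E'
from h import *
import sys
for n in sys.argv[2:]:
    s=env.snapshot(n); w=world(s); z=w[...,2]; cv2.imwrite(f"pics/{n}{sys.argv[1]}.png",s["frame"])
    c,x,y=np.array([.5998,.0273]),np.array([.9973,-.0732]),np.array([.0732,.9973])
    d=w[...,:2]-c; X=d@x; Y=d@y
    b=(abs(X)<.11)&(abs(Y)<.115)
    for zl,zh,t in((.130,.15,"tubtop/fin"),(.0725,.079,"floor")):
        m=(b&(z>zl)&(z<zh)).astype(np.uint8); k,l,st,_=cv2.connectedComponentsWithStats(m)
        for i in range(1,k):
            if st[i,4]<60: continue
            q=np.c_[X[l==i],Y[l==i]]; r=rect(q); f=w[l==i]; A=np.c_[f[:,:2]-f[:,:2].mean(0),np.ones(len(f))]
            print(n,t,st[i,4],"c",np.round(r[0],1),np.round(r[1],1),round(r[2],1),"tilt,z",np.round(np.linalg.lstsq(A,f[:,2],rcond=None)[0],3))
E
python3 chk.py 5 wrist top; python3 tubs.py; python3 go.py .4578 .1127 .125 -.073
```

```text
wrist tubtop/fin 1565 c [-0.6 -0.1] [12.5 89. ] 90.0 tilt,z [-0.01  -0.094  0.139]
wrist tubtop/fin 3083 c [ 28.3 -61.8] [37.1 56.2] 0.7 tilt,z [ 0.052 -0.017  0.139]
wrist tubtop/fin 4911 c [-46.4  65.7] [55.8 68.8] 89.6 tilt,z [-0.002  0.003  0.14 ]
wrist tubtop/fin 4902 c [-46.4 -63. ] [70.1 56.3] 0.7 tilt,z [-0.001 -0.014  0.139]
wrist floor 17611 c [-17.2  -0. ] [217.8 170.5] 89.9 tilt,z [-0.001  0.     0.075]
top tubtop/fin 337 c [ 45.8 -63.8] [54.9 71.2] 88.2 tilt,z [-0.008 -0.     0.141]
top tubtop/fin 65 c [15.9 -0.7] [59.  10.3] 2.5 tilt,z [0.018 0.005 0.142]
top tubtop/fin 152 c [-46.2 -81. ] [68.1 27.1] 6.8 tilt,z [0.014 0.111 0.141]
top floor 773 c [51.3 17.9] [109.1 176.4] 1.0 tilt,z [-0.004  0.002  0.076]
top floor 141 c [ 32.8 -97.3] [158.4  50.6] 14.9 tilt,z [0.005 0.001 0.076]
top floor 64 c [-76.7 -93.2] [45.9 31.6] 1.7 tilt,z [-0.014  0.002  0.076]
top [448. 255.] c [ 386.7 -518.4] [60.2 75.8] long deg -56.1 rad -0.98 bgr [ 69.   52.  100.5]
shift [-0.0224 -0.0496  0.1612] turn -0.0002 | now [0.4765 0.0616 0.2862] psi -0.0732 q [-0.01  0.24  1.84 -0.    1.06  1.63] f [0.9 0.1 0.7] gap 0.0686 t 37.0
```

View pics/wrist5.png

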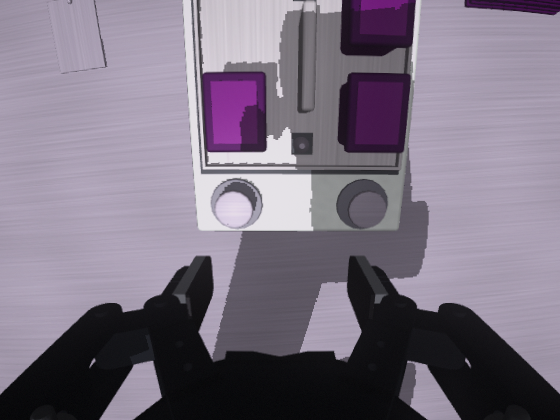

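The picture shows the tubs at (234,112), (376,112) and (377,22) upright on the tray, with a peg in its hole at (302,146) and both caps clear. Now I click the left lock in.

>>> play_rows([
  [-1,-0.022,-0.05,0.02,0],
  [-1,-0.022,-0.05,0.06,0],
  [-1,-0.022,-0.05,0.11,0],
  [-1,-0.022,-0.05,0.155,0],
  [-1,-0.022,-0.05,0.155,0],
])

```text
time_s: 37.65
position: [0.4567, 0.113, 0.1288]
orientation: [3.138, -0.114, -0.012]
ft_force: [-0.2, 1.1, 1.9]
finger_gap: 0.0002
```

>>> play_rows([
  [-1,0,0,0,0],
  [-1,0,0,0,0],
  [-1,0,0,0,0],
])

```text
time_s: 38.02
position: [0.4582, 0.113, 0.1331]
orientation: [-3.139, 0.115, -0.003]
ft_force: [0.4, -0.0, 1.0]
finger_gap: 0.0003
```

```bash
python3 go.py .4578 .1127 .0955 -.073
```

```text
shift [-0.0003  0.0003  0.0376] turn -0.0002 | now [0.4582 0.113  0.1331] psi -0.0732 q [ 0.1   0.44  2.05 -0.    0.65  1.75] f [ 0.4 -0.   1. ] gap 0.0003 t 38.0
```

>>> play_rows([
  [-1,0,0,0.015,0],
  [-1,0,0,0.025,0],
  [-1,0,0,0.033,0],
  [-1,0,0,0.0365,0],
  [-1,0,0,0.0365,0],
])

```text
time_s: 38.65
position: [0.4581, 0.1128, 0.0965]
orientation: [3.139, -0.115, 0.002]
ft_force: [-4.6, -3.0, 25.1]
finger_gap: -0.0001
```

>>> play_rows([
  [-1,0,0,0.0008,0],
  [-1,0,0,0.0008,0],
])

```text
time_s: 38.9
position: [0.4581, 0.1128, 0.0962]
orientation: [3.139, -0.115, 0.003]
ft_force: [-6.2, -2.7, 29.9]
finger_gap: 0.0001
```

>>> play_rows([
  [-1,0,0,-0.01,0],
  [-1,0,0,-0.022,0],
  [-1,0,0,-0.022,0],
])

```text
time_s: 39.28
position: [0.4581, 0.113, 0.1173]
orientation: [-3.139, 0.115, -0.002]
ft_force: [0.5, -1.0, -0.3]
finger_gap: 0.0001
```

>>> play_rows([
  [-1,0,0,0.007,0],
  [-1,0,0,0.009,0],
  [-1,0,0,0.009,0],
  [-1,0,0,0.009,0],
])

```text
time_s: 39.78
position: [0.4575, 0.1129, 0.1075]
orientation: [3.139, -0.115, -0.001]
ft_force: [-0.6, -0.6, 2.1]
finger_gap: -0.0001
```

>>> play_rows([
  [-1,0,0,0.003,0],
  [-1,0,0,0.003,0],
  [-1,0,0,0.003,0],
])

```text
time_s: 40.15
position: [0.4576, 0.1129, 0.1047]
orientation: [3.139, -0.115, -0.0]
ft_force: [-1.5, -0.7, 3.9]
finger_gap: 0.0003
```

>>> play_rows([
  [-1,0,0,-0.02,0],
  [-1,0,0,-0.03,0],
  [-1,0,0,-0.03,0],
])

```text
time_s: 40.52
position: [0.4581, 0.113, 0.1351]
orientation: [-3.139, 0.115, -0.003]
ft_force: [-0.0, -0.3, -0.3]
finger_gap: 0.0002
```

```bash
python3 go.py .4457 -.037 .114 -.073
```

```text
shift [-0.0014  0.1505  0.0211] turn -0.0002 | now [0.4581 0.113  0.1351] psi -0.0732 q [ 0.1   0.44  2.04 -0.    0.66  1.75] f [-0.  -0.3 -0.3] gap 0.0002 t 40.5
```

That reading is ambiguous (2.1 N at 93.5 mm), so I probe the left lock again at 95–96 mm with several readings.

>>> play_rows([
  [-1,0,0,0.015,0],
  [-1,0,0,0.025,0],
  [-1,0,0,0.026,0],
  [-1,0,0,0.026,0],
])

```text
time_s: 41.02
position: [0.4577, 0.1129, 0.1085]
orientation: [3.139, -0.115, -0.001]
ft_force: [-0.3, 0.6, -0.0]
finger_gap: 0.0003
```

>>> play_rows([
  [-1,0,0,0,0],
])

```text
time_s: 41.15
position: [0.4579, 0.1129, 0.1089]
orientation: [3.139, -0.115, 0.001]
ft_force: [0.6, -0.5, 0.1]
finger_gap: 0.0
```

>>> play_rows([
  [-1,0,0,0,0],
])

```text
time_s: 41.28
position: [0.4578, 0.1129, 0.1089]
orientation: [3.139, -0.115, 0.001]
ft_force: [-1.1, -1.1, 0.5]
finger_gap: -0.0001
```

>>> play_rows([
  [-1,0,0,0.001,0],
  [-1,0,0,0.001,0],
])

```text
time_s: 41.52
position: [0.4578, 0.1129, 0.1077]
orientation: [3.139, -0.115, 0.0]
ft_force: [0.5, -0.2, 0.8]
finger_gap: 0.0001
```

>>> play_rows([
  [-1,0,0,0,0],
])

```text
time_s: 41.65
position: [0.4578, 0.1129, 0.1077]
orientation: [3.139, -0.115, 0.0]
ft_force: [0.9, -0.5, 0.1]
finger_gap: 0.0
```

The left lock gives no force down to 93.7 mm, so it is latched in. Next the right lock.

>>> play_rows([
  [-1,0,0,-0.03,0],
  [-1,0,0.04,-0.03,0],
  [-1,-0.001,0.1,-0.03,0],
  [-1,-0.001,0.15,-0.03,0],
  [-1,-0.001,0.15,-0.03,0],
])

```text
time_s: 42.28
position: [0.4456, -0.0392, 0.1377]
orientation: [3.139, -0.122, 0.0]
ft_force: [0.3, -1.0, -0.5]
finger_gap: 0.0001
```

>>> play_rows([
  [-1,0,0,0,0],
  [-1,0,0,0,0],
])

```text
time_s: 42.52
position: [0.4458, -0.0356, 0.1376]
orientation: [3.14, -0.113, -0.0]
ft_force: [0.0, 0.8, -0.4]
finger_gap: 0.0
```

```bash
python3 go.py .4457 -.037 .0955 -.073
```

```text
shift [0.     0.0014 0.0421] turn 0.0013 | now [ 0.4458 -0.0356  0.1376] psi -0.0717 q [-0.23  0.41  2.1  -0.    0.64  1.41] f [ 0.   0.8 -0.4] gap 0.0 t 42.5
```

>>> play_rows([
  [-1,0,0.001,0.015,0],
  [-1,0,0.001,0.03,0],
  [-1,0,0.001,0.038,0],
  [-1,0,0.001,0.041,0],
  [-1,0,0.001,0.0415,0],
])

```text
time_s: 43.15
position: [0.446, -0.0368, 0.0969]
orientation: [3.139, -0.113, 0.001]
ft_force: [-3.4, 1.2, 21.5]
finger_gap: -0.0001
```

>>> play_rows([
  [-1,0,0,0.0004,0],
  [-1,0,0,0.0004,0],
])

```text
time_s: 43.4
position: [0.446, -0.0368, 0.0963]
orientation: [3.139, -0.113, 0.002]
ft_force: [0.6, 1.2, 7.7]
finger_gap: 0.0
```

>>> play_rows([
  [-1,0,0,0.0008,0],
  [-1,0,0,0.0008,0],
  [-1,0,0,0.0008,0],
])

```text
time_s: 43.78
position: [0.4461, -0.0368, 0.0957]
orientation: [3.139, -0.113, 0.002]
ft_force: [-1.6, 1.4, 11.4]
finger_gap: 0.0004
```

>>> play_rows([
  [-1,0,0,-0.01,0],
  [-1,0,0,-0.022,0],
  [-1,0,0,-0.022,0],
])

```text
time_s: 44.15
position: [0.446, -0.0374, 0.1177]
orientation: [3.139, -0.114, 0.002]
ft_force: [-0.2, 0.6, 0.5]
finger_gap: 0.0002
```

>>> play_rows([
  [-1,0,0,0.005,0],
  [-1,0,0,0.008,0],
  [-1,0,0,0.008,0],
  [-1,0,0,0.008,0],
])

```text
time_s: 44.65
position: [0.4456, -0.0376, 0.1087]
orientation: [3.139, -0.115, -0.001]
ft_force: [-0.0, 0.5, 0.9]
finger_gap: -0.0
```

>>> play_rows([
  [-1,0,0,0.0008,0],
  [-1,0,0,0.0008,0],
])

```text
time_s: 44.9
position: [0.4457, -0.0376, 0.1081]
orientation: [3.139, -0.115, 0.0]
ft_force: [0.5, -0.7, 0.1]
finger_gap: 0.0
```

>>> play_rows([
  [-1,0,0,0,0],
])

```text
time_s: 45.02
position: [0.4457, -0.0376, 0.1082]
orientation: [3.139, -0.115, 0.0]
ft_force: [-0.2, 0.4, -0.6]
finger_gap: -0.0
```

The right lock is latched in too: no force at 94.2 mm. I back off and do a last check.

>>> play_rows([
  [-1,0,0,-0.05,0],
  [-1,0,0,-0.1,0],
  [-1,0,0,-0.16,0],
  [-1,0,0,-0.18,0],
  [-1,0,0,-0.18,0],
])

```text
time_s: 45.65
position: [0.4459, -0.0376, 0.2893]
orientation: [3.139, -0.115, 0.005]
ft_force: [-0.7, -0.4, -0.4]
finger_gap: -0.0
```

```bash
python3 chk.py 6 wrist
python3 - <<'E'
from h import *
s=env.snapshot("wrist"); w=world(s)
for n,x,y in(("L",.4580,.1127),("R",.4462,-.0369)):
    m=(np.hypot(w[...,0]-x,w[...,1]-y)<.018)&(w[...,2]>.08); print(n,m.sum(),np.median(w[...,2][m]))
E
python3 tubs.py; python3 go.py .4457 -.037 .3 -.073
```

```text
wrist tubtop/fin 1375 c [-9.9 -0.1] [12.9 70.8] 89.9 tilt,z [0.03  0.319 0.139]
wrist tubtop/fin 1276 c [ 16.5 -62.2] [56.3 14. ] 90.0 tilt,z [ 0.269 -0.024  0.139]
wrist tubtop/fin 5275 c [-46.7 -63.4] [56.2 69.7] 89.9 tilt,z [0.001 0.001 0.139]
wrist tubtop/fin 4979 c [-46.6  64.8] [69.3 56.6] 0.0 tilt,z [0.002 0.022 0.139]
wrist floor 14782 c [-26.5   0.8] [218.2 151.8] 89.5 tilt,z [-0.001  0.     0.075]
L 785 0.0937530887317512
R 10544 0.33058250970636294
top [448. 255.] c [ 388.  -518.7] [59.7 73.7] long deg -58.5 rad -1.022 bgr [ 69.5  52.  102. ]
shift [ 0.0004 -0.0006 -0.0131] turn -0.0002 | now [ 0.4453 -0.0375  0.2869] psi -0.0732 q [-0.23  0.19  1.91 -0.    1.04  1.41] f [-0.7 -0.3  0.4] gap 0.0004 t 45.9
```

View pics/wrist6.png

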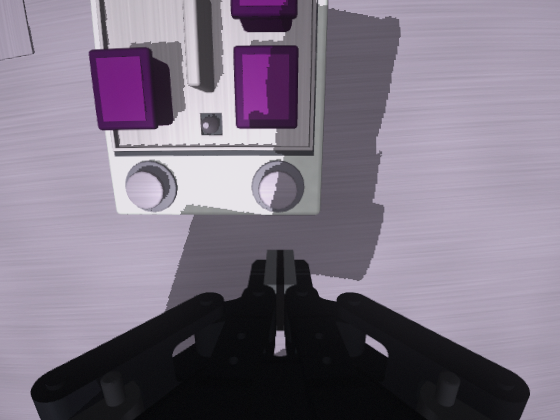

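The picture shows the tubs at (123,88), (266,87) and (263,5) upright, the tray seated with a peg in its hole at (210,124), and the gripper clear of everything.

```bash
python3 -c "
from bench import env; print(env.close_job())"
```

```text
the job is handed in; nothing more can be done
None
```

The settling table is ready to run and the job is handed in at about 46 s of the 210 s allowed; no verdict is reported.

- **Locks at the start:** both were in. I clicked each one out and felt it again to confirm it was out.
- **Tray:** it sits on the pegs with its origin within about 1 mm of the seat. Its floor is level at 75 mm.
- **Tubs:** only three purple filled tubs were there, and all three stand upright on the tray. They are at about (-46, -63), (+46, -64) and (-46, +65) mm in the tray's frame. I left the orange look-alike where it was and never went near the empties, lids or spatula, though I took no final measurement of them.
- **Locks at the end:** I clicked both in. There was no push-back down to about 94 mm on either, which means latched. On the left lock my first check was unclear (2.1 N at 93.5 mm). A repeat with several readings felt nothing there, and the camera put that cap at 93.8 mm.
- **Not confirmed:** the camera height of the right cap could not be used because the fingers were in its line of sight, so that lock rests on touch alone.

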